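# Scrape the chopper bowl down and pulse it

## Task

The chopped food is stuck to the wall of the chopper's bowl: first turn the small crank on its lid clockwise (seen from above) through two full turns to scrape it down, with the dial left at off meanwhile. Then turn the sprung pulse dial on the motor tower clockwise past its first two clicks to the third, the strongest pulse, and keep it there against its spring: the program finishes while the gripper still holds the dial at the third click. Do not knock over or push about the spice jar, cup and milk jug near by.

Things in the scene. Friction and masses are not known exactly. Their poses are not given: they have to be found in the camera images.
- chopper: Bowl chopper, fixed on the worktop: white housing 150 mm deep, 250 mm wide. Steel bowl (125 mm across, rim 150 mm up, axis 55 mm left of the origin, black loop handle reaching 94 mm left of that axis); right of it the motor tower (122 mm tall) with the dial. Origin on the worktop under the middle; own -x = front (faces the robot at yaw 0), +y = left, z up.
- crank_axis (a point): Centre of the hub of the round white lid (130 mm across) on the bowl, on the crank's vertical axis, 170 mm above the worktop. The lid's rim is 161 mm up.
- knob_top (a point): Centre of the top of the crank's upright black knob: round, 18 mm (foot) to 22 mm (near its top) across, 37 mm tall above the steel crank arm, spinning freely on the arm, 45 mm from the crank axis; top 218 mm above the worktop. At the start it may stand at any angle round the lid.
- crank (a joint): Angle of the crank in rad, 0 at the start, grows clockwise seen from above and keeps counting past full turns (two turns = 12.57). It drags evenly with about 0.07 N m, stays where it is left and has no stop.
- dial_grip (a point): Centre of the top of the black dial's grip bar, on the dial's vertical axis, 158 mm above the worktop, 135 mm right of the crank axis and 12 mm nearer the front. Bar 11 mm thick, 46 mm long, 23 mm tall above a disc 52 mm across (its top 135 mm up). At off the bar runs along the chopper's own x, the white pointer line to the front.
- dial (a joint): Angle of the pulse dial in rad: 0 = off, grows clockwise seen from above; clicks at 0.42 (first), 0.84 (second) and 1.26 (third, last), stop at 1.36. A spring turns it back to off as soon as it is let go, from every click; holding it at the third click takes about 0.12 N m, turning it over the clicks up to 0.17 N m.
- spice_jar: Small glass spice jar with a red cap, 45 mm across, 106 mm tall, loose bystander behind the tower, near the hob; origin under its middle.
- cup: White cup, 62 mm across, 87 mm tall, loose bystander left of the chopper; origin under its middle.
- milk_jug: Small grey milk jug with a handle, 48 mm across, 55 mm tall, loose bystander left of the chopper, nearer the robot; origin under its middle.

How it is judged:
By the outcome, as a careful person would: the job done as asked, in the order asked, and still so for the second after the job is handed in, while the arm keeps its last pose, push and grip.
It also fails if it takes over 72 s, if anything falls off the work surface, if the arm or the gripper's body presses on something with over 40 N, if the wrist force passes 120 N, or if a joint passes its speed limit or range.

## Robot

A 6-joint arm with a two-finger parallel gripper is mounted at the origin on a cart in front of the work surface, level with it; the furniture and walls round the work are solid. World frame = base frame: x ahead of the robot, y to its left, z up, the work surface at z = 0. Lengths are in m, angles in rad, forces in N, time in s.
With the tool pointing down it reaches from about 0.35 to 0.875 m from the base axis. Payload 4.2 kg.
Tool frame: the origin (TCP) lies at the very end of the fingers, on their centre line; the grasp point (between the pads) lies 19 mm behind it; z points along the fingers, y is the line along which they close (so a half turn about z gives the same grasp; the last joint's range is limited). The gripper opens to 85 mm and grips with 20 to 120 N. Pads are 22 mm wide; open, the fingers measure 114 mm over their backs; the gripper's body (76 mm by 85 mm) begins 54 mm behind the grasp point. The pads swing forward as they close: fully open they stand 13 mm farther back than shut.
Start: joints at [-0.914, 0.385, 0.008, 0, -1.194, -0.259], TCP at [0.242, -0.576, 0.231] pointing down, gripper open.
Joint ranges: [-3.14, 3.14], [-1.21, 2.06], [-1.07, 1.41], [-3.16, 2.05], [-2.99, -0.16], [-3.1, 3.1]. Speed limits (rad/s): [2.79, 2.79, 3.14, 3.14, 3.14, 3.14].

## Interface

Orientations are given as a unit quaternion [w, x, y, z].
In Python, from cell import r gives the robot as it stands.
- The arm moves only by the tool arm_command, never from a script. Its argument "deltas" is a list of rows, each a list of 3 entries, a list of its own where there are three numbers: the finger opening in m, from 0 to 0.0854, then the shift along the world's x, y, z in m, then the turn about the world's z in rad. A call has 1 to 8 rows; each row is the pose to reach, as a shift and turn from the pose commanded when the call began; what a row does not reach only later rows make up. A row lasts 1/10 s, in which the tool goes at most 50 mm and 8.59 degrees, less where a joint would pass 70% of its speed; a pose out of reach is approached as far as the arm can. A call with a gripper value outside its range is refused whole. The fingers move at their own pace and stop on an object; "grip_force" is the grip in N (left out, the last holds). Time passes only in rows, so rows that repeat a pose let the fingers close. It gives the time, the measured TCP pose, the force, the opening and the grip force at its end, in the units of the state.
- r.read_state(): the state, without advancing time (a new reading comes with each control period).
- r.get_image(name): name is "scene" or "top" or "wrist"; returns the picture (420x560x3 uint8, red, green, blue); there is no depth.
- r.camera_params(name): a dict with "vertical_fov" (degrees; the focal length in pixels is half the picture's height over the tangent of half this angle, whatever the lens; pixels are square), "cx", "cy" (the principal point, pixels), "R" (3x3) and "t" (3): a world point X has camera coordinates R X + t; the wrist camera has in their place "T_tool_cam" (4x4, takes a point from camera to tool coordinates, whose origin is the TCP and whose axes are the flange's). Camera axes: x right, y down, z forward; pixel columns grow to the right and rows downward; lengths in m; the calibration is good to about 2 mm. The wrist camera is an equidistant fisheye: a pixel r from the principal point sees the ray r / f radians off the axis. A picture is of the moment at which its call begins: read the wrist's pose just before it. camera_params takes no time and is no camera call.
- r.close_job(): hands the job in; it is judged then, once.
Trained networks look in the newest picture that a camera, given by its name, has taken for a name from the list of things; names that differ only in an ending like _2 or _b are one class to them, and where a whole thing is asked for, a point or a joint stands for the part that bears it (a point fixed in the world has none). Each returns a list of dicts, best first, with "confidence" (0 to 1); they miss things now and then, are a little off and sometimes report something else, mostly with a low value. They report only what shows in the picture. A call takes as long as a camera call.
- r.boxes_of(camera, name): "at" ([x, y, z] in m, in world coordinates, good to about 4 mm: the middle of the surface that is visible of it).
The state is a dict: "time": time; "joint_positions": joint angles; "joint_velocities": joint speeds; "joint_torque": joint torques, N m; "position": TCP position; "ee_rot": TCP orientation; "force": force on the tool from outside, world axes, zero at the start; "ft_torque": the same for the moment, N m; "grip_width": finger opening in m; "finger_force": force on a finger pad.
Only numpy, scipy, OpenCV 4.12 (cv2) and the standard library are available. Lean on these libraries where they do the work, as an engineer would, in place of code of your own. Each camera call takes 0.05 s, during which the arm holds its last target. There are 200 camera calls.

## Working session

There is one attempt and no reset: what is moved stays moved. The work goes in short steps, Python scripts to look and compute and a tool call to move; the robot and the scene stay as the last step left them, time stands still between calls to the robot, and variables do not carry over. Pictures are saved under pics/ and viewed, at most 10 in all, crops included, and the job is handed in when it is done.

Besides the shell and the picture viewer there is one more tool, called by a JSON object that holds its "api" and its "payload". arm_command: Moves the arm, as the interface text tells. Its arguments: {"type":"object","properties":{"deltas":{"type":"array","items":{"type":"array"}},"grip_force":{"type":"number"}},"required":["deltas"]}

```bash
mkdir -p pics; python3 - <<'E'
from cell import r
import cv2
s=r.read_state(); print(s['time'],s['position'],s['ee_rot'],s['grip_width'])
for c in ('scene','top'):
    im=r.get_image(c); cv2.imwrite(f'pics/{c}0.png',im[:,:,::-1])
    for n in ('crank_axis','knob_top','dial_grip','chopper','spice_jar','cup','milk_jug'):
        for d in r.boxes_of(c,n)[:2]: print(c,n,[round(float(v),3) for v in d['at']],round(float(d['confidence']),2))
print(r.read_state()['time'])
E
```

```text
0.0 [ 0.24191444 -0.57565921  0.2302206 ] [-2.44242245e-04 -1.97495799e-01  9.80303145e-01  1.04602650e-03] 0.08517546832957747
scene crank_axis [0.585, 0.057, 0.161] 0.76
scene dial_grip [0.606, -0.068, 0.136] 0.6
scene chopper [0.62, -0.082, 0.102] 0.69
scene spice_jar [0.758, -0.13, 0.072] 0.74
scene cup [0.618, 0.394, 0.058] 0.7
scene cup [0.584, 0.061, 0.162] 0.44
scene milk_jug [0.518, 0.385, 0.038] 0.78
top crank_axis [0.573, 0.077, 0.16] 0.62
top knob_top [0.586, 0.114, 0.214] 0.56
top knob_top [0.75, -0.101, 0.106] 0.41
top dial_grip [0.596, -0.056, 0.138] 0.7
top dial_grip [0.593, -0.03, 0.12] 0.43
top chopper [0.594, -0.029, 0.119] 0.66
top spice_jar [0.751, -0.102, 0.102] 0.82
top cup [0.611, 0.419, 0.052] 0.89
top milk_jug [0.51, 0.4, 0.018] 0.58
top milk_jug [0.591, -0.029, 0.118] 0.18
0.8
```

View pics/top0.png

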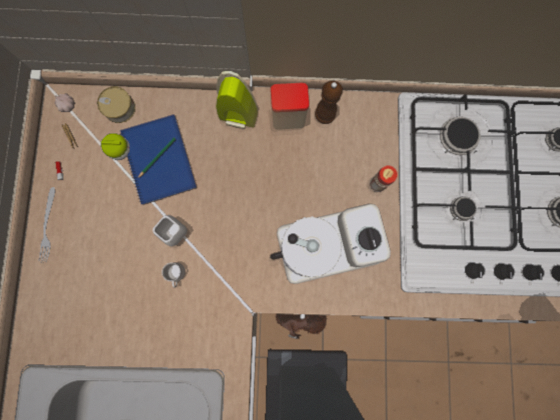

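View pics/scene0.png

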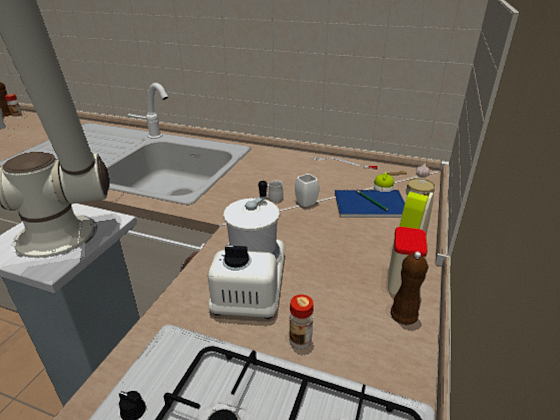

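```bash
python3 - <<'E'
from cell import r
import numpy as np
for c in ('top','scene'): print(r.camera_params(c))
print(r.camera_params('wrist'))
E
```

```text
{'vertical_fov': 57.106467809753866, 'cx': 287.0718791215721, 'cy': 213.79442739613233, 'R': array([[ 0.02894044, -0.99920291,  0.02749549],
       [-0.98803059, -0.03276478, -0.15073829],
       [ 0.15151902, -0.02280395, -0.98819126]]), 't': array([0.1031904 , 0.66315655, 0.90954493])}
{'vertical_fov': 55.03001197208482, 'cx': 278.1849602036637, 'cy': 205.16598450657125, 'R': array([[ 0.93800392,  0.34661979, -0.00183778],
       [ 0.17947505, -0.49020799, -0.85292721],
       [-0.29654234,  0.79971923, -0.52202662]]), 't': array([-0.62621221,  0.08100047,  1.13106423])}
{'vertical_fov': 65.70646984690485, 'cx': 280.5797308106808, 'cy': 211.08011702254888, 'T_tool_cam': array([[-1.18923287e-04, -9.61462750e-01, -2.74935204e-01,
         6.96276380e-02],
       [ 9.99999991e-01, -1.31392980e-04,  2.69378737e-05,
        -6.32498860e-04],
       [-6.20243179e-05, -2.74935198e-01,  9.61462757e-01,
        -1.42458716e-01],
       [ 0.00000000e+00,  0.00000000e+00,  0.00000000e+00,
         1.00000000e+00]])}
```

The top view shows the hub near pixel (313,246), the knob top at (293,239) on the hub's left, and the dial at (369,238). The scene view agrees: the cup and jug stand well to the left, and the jar is behind the tower.

```bash
cat > h.py <<'E'
import numpy as np
from scipy.spatial.transform import Rotation as Ro
from cell import r
def ray(c,uv,z,s=None):
    p=r.camera_params(c); f=210/np.tan(np.radians(p['vertical_fov'])/2)
    d=np.array([(uv[0]-p['cx'])/f,(uv[1]-p['cy'])/f,1.])
    if c=='wrist':
        a=d[:2]; t=np.linalg.norm(a); d=np.r_[a/t*np.sin(t),np.cos(t)]
        R=Ro.from_quat(np.roll(s['ee_rot'],-1)).as_matrix(); T=p['T_tool_cam']
        o=R@T[:3,3]+s['position']; d=R@T[:3,:3]@d
    else: o=-p['R'].T@p['t']; d=p['R'].T@d
    return o+d*(z-o[2])/d[2]
E
python3 - <<'E'
from h import *
import cv2
k=ray('top',(293,239),.218);h=ray('top',(313,246),.175);d=ray('top',(369,238),.158)
print(k,h,d,np.linalg.norm(d[:2]-h[:2]))
s=r.read_state(); R=Ro.from_quat(np.roll(s['ee_rot'],-1)).as_matrix(); print(R.round(3))
im=cv2.imread('pics/top0.png')[195:290,260:400]; cv2.imwrite('pics/crop.png',cv2.resize(im,None,fx=5,fy=5,interpolation=cv2.INTER_CUBIC))
E
```

```text
[0.58259771 0.11415756 0.218     ] [0.57277636 0.06941951 0.175     ] [ 0.59526411 -0.0546392   0.158     ] 0.12608038555183415
[[-0.922 -0.387  0.   ]
 [-0.387  0.922  0.   ]
 [-0.    -0.    -1.   ]]
```

View pics/crop.png

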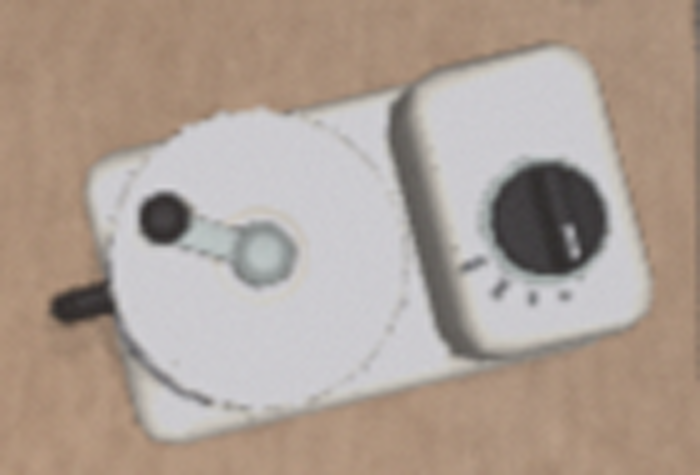

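The zoomed crop shows the knob top at about (293,238.6), the hub at (313,245.6) and the bar centre at (370,238). The chopper is yawed about +15°. Next I move to a viewing pose above it.

{"api": "arm_command", "payload": {"deltas": [[0.085,[0.02,0.03,0.03],-0.06],[0.085,[0.04,0.07,0.06],-0.13],[0.085,[0.06,0.11,0.08],-0.13],[0.085,[0.08,0.15,0.1],-0.13],[0.085,[0.1,0.19,0.11],-0.13],[0.085,[0.12,0.23,0.13],-0.13],[0.085,[0.14,0.27,0.14],-0.13],[0.085,[0.16,0.31,0.15],-0.13]]}}

```text
time: 1.6
position: [0.4026, -0.2644, 0.3824]
ee_rot: [0.001, -0.133, 0.991, -0.0]
force: [1.6, -0.4, 0.1]
grip_width: 0.0852
finger_force: 0.0
```

{"api": "arm_command", "payload": {"deltas": [[0.085,[0.02,0.04,0],0],[0.085,[0.04,0.08,0],0],[0.085,[0.06,0.12,0],0],[0.085,[0.08,0.16,0],0],[0.085,[0.1,0.2,0],0],[0.085,[0.12,0.24,0],0],[0.085,[0.14,0.28,0],0],[0.085,[0.15,0.3,0],0]]}}

```text
time: 2.4
position: [0.5531, 0.0367, 0.3807]
ee_rot: [-0.0, -0.135, 0.991, 0.0]
force: [0.9, 0.0, 0.2]
grip_width: 0.0851
finger_force: 0.0
```

```bash
python3 - <<'E'
from h import *
import cv2
s=r.read_state(); im=r.get_image('wrist'); cv2.imwrite('pics/w1.png',im[:,:,::-1])
print(s['time'],s['position'],s['ee_rot'],s['joint_positions'],s['force'])
for n in ('crank_axis','knob_top','dial_grip'):
    for d in r.boxes_of('wrist',n)[:2]: print(n,d['at'],d['confidence'])
E
```

```text
2.4 [0.55307217 0.0367004  0.38068596] [-3.00410553e-04 -1.34731565e-01  9.90882081e-01  1.28407421e-04] [ 3.58493469e-01  1.97237952e-01  1.11546818e-01 -3.84911685e-04
 -1.48563421e+00 -1.65897184e+00] [0.86531858 0.02786349 0.20509323]
crank_axis [0.5706, 0.069, 0.1619] 0.55
knob_top [0.5808, 0.1159, 0.2152] 0.94
dial_grip [0.5926, -0.0598, 0.1323] 0.93
```

View pics/w1.png

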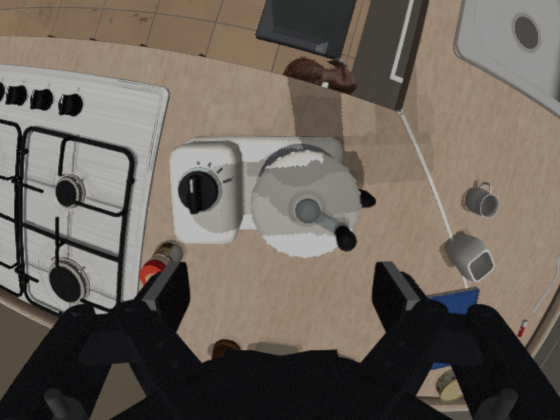

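The wrist view shows the knob top at about (346,238), the hub at (308,211) and the dial's bar centre at (197,191) with the bar parallel to the tool's x. I'll fuse these into positions.

```bash
python3 - <<'E'
from h import *
import cv2
s=r.read_state()
for n,uv,z in (('knob',(346,238),.217),('hub',(308,211),.178),('dial',(197,191),.156),('bar0',(197,212),.158),('bar1',(195,178),.158)): print(n,ray('wrist',uv,z,s).round(4))
for n,uv,z in (('knob',(293,238.6),.217),('hub',(313,245.6),.178),('lid',(311.8,246.8),.163),('dial',(370,238),.156),): print('top',n,ray('top',uv,z).round(4))
im=cv2.imread('pics/w1.png')[120:280,150:410]; cv2.imwrite('pics/w1c.png',cv2.resize(im,None,fx=3,fy=3,interpolation=cv2.INTER_CUBIC))
E
```

```text
knob [0.5793 0.1098 0.217 ]
hub [0.5721 0.0701 0.178 ]
dial [ 0.5886 -0.0594  0.156 ]
bar0 [ 0.6133 -0.0538  0.158 ]
bar1 [ 0.5735 -0.0646  0.158 ]
top knob [0.5835 0.1141 0.217 ]
top hub [0.5734 0.0697 0.178 ]
top lid [0.5718 0.0709 0.163 ]
top dial [ 0.5955 -0.0573  0.156 ]
```

View pics/w1c.png

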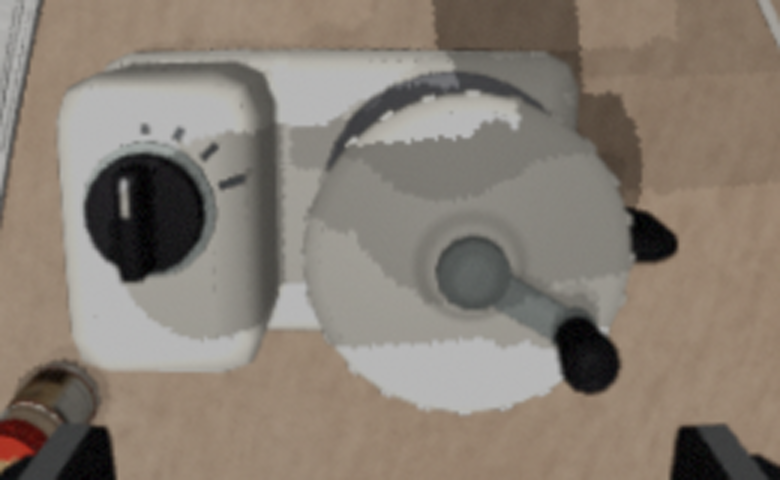

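{"api": "arm_command", "payload": {"deltas": [[0.05,[0.01,0.03,-0.03],0],[0.05,[0.02,0.06,-0.06],0],[0.05,[0.028,0.078,-0.09],0],[0.05,[0.028,0.078,-0.12],0],[0.05,[0.028,0.078,-0.15],0],[0.05,[0.028,0.078,-0.17],0],[0.05,[0.028,0.078,-0.19],0],[0.05,[0.028,0.078,-0.19],0]], "grip_force": 30}}

```text
time: 3.4
position: [0.5782, 0.1097, 0.1889]
ee_rot: [-0.003, -0.132, 0.991, -0.001]
force: [0.4, -0.1, -0.5]
grip_width: 0.0501
finger_force: 0.0
```

```bash
python3 - <<'E'
from h import *
import cv2
s=r.read_state(); im=r.get_image('wrist'); cv2.imwrite('pics/w2.png',im[:,:,::-1])
print(s['position'],s['force'],s['grip_width'])
for d in r.boxes_of('wrist','knob_top')[:2]: print(d['at'],d['confidence'])
E
```

```text
[0.57818714 0.10966842 0.18892423] [ 0.36142122 -0.05292381 -0.46149539] 0.0500640916052388
[0.5776, 0.1178, 0.215] 0.58
[0.607, 0.3902, 0.0617] 0.49
```

View pics/w2.png

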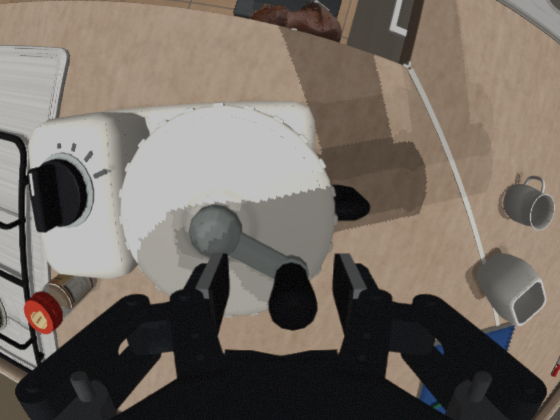

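The picture shows the knob standing between the open fingers, its top at about (293,308) and slightly right of the fingers' centre line.

```bash
python3 - <<'E'
from h import *
s=r.read_state()
print(s['position'],s['time']); print(ray('wrist',(293,306),.218,s).round(4)); print(ray('wrist',(214,230),.183,s).round(4))
R=Ro.from_quat(np.roll(s['ee_rot'],-1)).as_matrix(); print(R.round(3))
E
```

```text
[0.58041638 0.11067467 0.19229786] 3.5
[0.5844 0.1165 0.218 ]
[0.5737 0.0736 0.183 ]
[[-0.965 -0.263  0.001]
 [-0.263  0.965 -0.   ]
 [-0.001 -0.001 -1.   ]]
```

{"api": "arm_command", "payload": {"deltas": [[0.03,[0.001,0.001,0],0],[0.015,[0.001,0.001,0],0],[0.01,[0.001,0.001,0],0],[0.01,[0.001,0.001,0],0],[0.01,[0.001,0.001,0],0]], "grip_force": 30}}

```text
time: 4.0
position: [0.5823, 0.1136, 0.1932]
ee_rot: [0.002, -0.134, 0.991, 0.0]
force: [-0.7, 2.4, 5.6]
grip_width: 0.02
finger_force: 29.4
```

```bash
python3 - <<'E'
import numpy as np
a=np.radians(77-15*np.arange(25)); P=45*np.c_[np.cos(a),np.sin(a)]
for c in range(3): print((P[8*c+1:8*c+9]-P[8*c]).round(0).astype(int).tolist())
E
```

```text
[[11, -4], [21, -11], [28, -20], [33, -31], [35, -42], [34, -54], [30, -65], [23, -75]]
[[-9, -7], [-20, -12], [-31, -14], [-43, -13], [-54, -9], [-64, -2], [-71, 7], [-76, 18]]
[[-2, 12], [-1, 23], [3, 34], [10, 44], [19, 51], [30, 56], [41, 58], [53, 57]]
```

{"api": "arm_command", "payload": {"deltas": [[0.01,[0.011,-0.004,0],0],[0.01,[0.021,-0.011,0],0],[0.01,[0.028,-0.02,0],0],[0.01,[0.033,-0.031,0],0],[0.01,[0.035,-0.042,0],0],[0.01,[0.034,-0.054,0],0],[0.01,[0.03,-0.065,0],0],[0.01,[0.023,-0.075,0],0]]}}

```text
time: 4.8
position: [0.6004, 0.0399, 0.1928]
ee_rot: [-0.003, -0.134, 0.991, 0.002]
force: [-14.1, 15.7, 14.0]
grip_width: 0.0205
finger_force: 30.7
```

{"api": "arm_command", "payload": {"deltas": [[0.01,[-0.011,-0.006,0],0],[0.01,[-0.023,-0.011,0],0],[0.01,[-0.034,-0.013,0],0],[0.01,[-0.046,-0.012,0],0],[0.01,[-0.057,-0.008,0],0],[0.01,[-0.067,-0.001,0],0],[0.01,[-0.074,0.008,0],0],[0.01,[-0.079,0.019,0],0]]}}

```text
time: 5.6
position: [0.5244, 0.0554, 0.1931]
ee_rot: [-0.0, -0.134, 0.991, -0.002]
force: [-0.5, -2.9, 8.9]
grip_width: 0.0205
finger_force: 29.9
```

{"api": "arm_command", "payload": {"deltas": [[0.01,[-0.002,0.012,0],0],[0.01,[-0.001,0.023,0],0],[0.01,[0.003,0.034,0],0],[0.01,[0.01,0.044,0],0],[0.01,[0.019,0.051,0],0],[0.01,[0.03,0.056,0],0],[0.01,[0.041,0.058,0],0],[0.01,[0.053,0.057,0],0]]}}

```text
time: 6.4
position: [0.5786, 0.1149, 0.1931]
ee_rot: [0.001, -0.134, 0.991, 0.0]
force: [-1.8, -0.1, 8.1]
grip_width: 0.02
finger_force: 29.9
```

{"api": "arm_command", "payload": {"deltas": [[0.01,[0.011,-0.004,0],0],[0.01,[0.021,-0.011,0],0],[0.01,[0.028,-0.02,0],0],[0.01,[0.033,-0.031,0],0],[0.01,[0.035,-0.042,0],0],[0.01,[0.034,-0.054,0],0],[0.01,[0.03,-0.065,0],0],[0.01,[0.023,-0.075,0],0]]}}

```text
time: 7.2
position: [0.5996, 0.0397, 0.1929]
ee_rot: [-0.001, -0.134, 0.991, 0.001]
force: [-7.9, 10.8, 11.8]
grip_width: 0.0201
finger_force: 30.4
```

{"api": "arm_command", "payload": {"deltas": [[0.01,[-0.009,-0.007,0],0],[0.01,[-0.02,-0.012,0],0],[0.01,[-0.031,-0.014,0],0],[0.01,[-0.043,-0.013,0],0],[0.01,[-0.054,-0.009,0],0],[0.01,[-0.064,-0.002,0],0],[0.01,[-0.071,0.007,0],0],[0.01,[-0.076,0.018,0],0]]}}

```text
time: 8.0
position: [0.5244, 0.0554, 0.1931]
ee_rot: [-0.0, -0.134, 0.991, -0.002]
force: [-1.1, -3.9, 9.1]
grip_width: 0.0202
finger_force: 30.0
```

{"api": "arm_command", "payload": {"deltas": [[0.01,[-0.002,0.012,0],0],[0.01,[-0.001,0.023,0],0],[0.01,[0.003,0.034,0],0],[0.01,[0.01,0.044,0],0],[0.01,[0.019,0.051,0],0],[0.01,[0.03,0.056,0],0],[0.01,[0.041,0.058,0],0],[0.01,[0.053,0.057,0],0]]}}

```text
time: 8.8
position: [0.5787, 0.1149, 0.1931]
ee_rot: [0.001, -0.134, 0.991, 0.0]
force: [-2.0, 0.8, 8.7]
grip_width: 0.0202
finger_force: 30.0
```

{"api": "arm_command", "payload": {"deltas": [[0.01,[0.006,-0.001,0],0],[0.01,[0.011,-0.003,0],0],[0.01,[0.011,-0.003,0],0],[0.01,[0.011,-0.003,0],0]]}}

```text
time: 9.2
position: [0.59, 0.1101, 0.1932]
ee_rot: [0.001, -0.134, 0.991, -0.001]
force: [-0.0, -0.8, 6.9]
grip_width: 0.0204
finger_force: 29.9
```

```bash
python3 - <<'E'
from h import *
s=r.read_state()
P=np.array([[.5786,.1149],[.5998,.0398],[.5244,.0554]])
A=np.c_[2*P,np.ones(3)];x=np.linalg.solve(A,(P**2).sum(1)); print('fit C',x[:2],np.sqrt(x[2]+x[:2]@x[:2]))
C=x[:2]; C=(C+[.5716,.0708])/2
for p in ([.5823,.1136],s['position'][:2]): print(p,np.degrees(np.arctan2(*(np.array(p)-C)[::-1])))
E
```

```text
fit C [0.56695602 0.07107074] 0.045349602900875766
[0.5823, 0.1136] 73.02689274958239
[0.59000179 0.11005417] 62.08691371617873
```

{"api": "arm_command", "payload": {"deltas": [[0.04,[0,0,0],0],[0.045,[0,0,0],0],[0.045,[0,0,0.02],0],[0.045,[0,0,0.05],0],[0.045,[0,0,0.08],0],[0.045,[0,-0.03,0.09],0],[0.045,[0.001,-0.07,0.09],0],[0.045,[0.002,-0.11,0.09],0]]}}

```text
time: 10.0
position: [0.5903, 0.0, 0.2808]
ee_rot: [-0.001, -0.134, 0.991, 0.0]
force: [0.1, -0.2, 0.3]
grip_width: 0.0448
finger_force: 0.0
```

{"api": "arm_command", "payload": {"deltas": [[0.045,[0,-0.03,-0.02],0],[0.045,[0.001,-0.061,-0.05],0],[0.045,[0.001,-0.061,-0.05],0],[0.045,[0.001,-0.061,-0.05],0]]}}

```text
time: 10.4
position: [0.5913, -0.0609, 0.23]
ee_rot: [-0.002, -0.133, 0.991, -0.0]
force: [-0.3, -0.0, 0.7]
grip_width: 0.045
finger_force: 0.0
```

```bash
python3 - <<'E'
from h import *
import cv2
s=r.read_state(); im=r.get_image('wrist'); cv2.imwrite('pics/w3.png',im[:,:,::-1])
print(s['position'],s['ee_rot'],s['force'],s['joint_positions'][5])
np.save('s3.npy',s,allow_pickle=True)
for n in ('dial_grip','knob_top'):
  for d in r.boxes_of('wrist',n)[:2]: print(n,d['at'],d['confidence'])
r.get_image('top')
for n in ('dial_grip','knob_top'):
  for d in r.boxes_of('top',n)[:2]: print(n,d['at'],d['confidence'])
E
```

```text
[ 0.59132107 -0.06094555  0.22998647] [-1.74734595e-03 -1.32800923e-01  9.91141180e-01 -1.48832062e-04] [-0.34330764 -0.01445163  0.74849275] -1.4740303359867568
dial_grip [0.5936, -0.0624, 0.1341] 0.67
knob_top [0.5936, 0.1077, 0.2073] 0.68
```

View pics/w3.png

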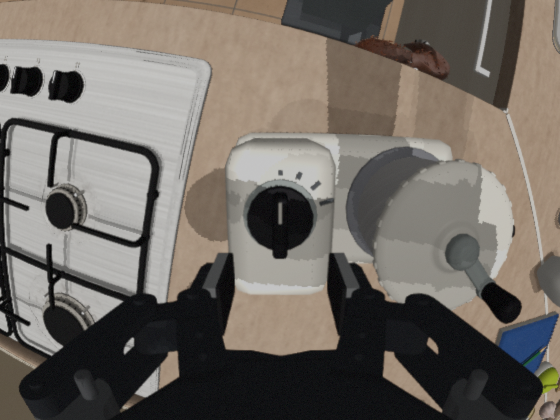

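The wrist view shows the bar vertical at column ~280, from row 193 to 258, so yaw and y are aligned. The crank knob is now slightly past its starting angle. I still need the dial's x.

```bash
python3 - <<'E'
from h import *
s=np.load('s3.npy',allow_pickle=True).item()
for uv,z in (((281,193),.158),((280,255),.158),((248,216),.135),((313,216),.135),((281,183),.135)): print(ray('wrist',uv,z,s).round(4))
E
```

```text
[ 0.571  -0.0668  0.158 ]
[ 0.615  -0.0555  0.158 ]
[ 0.5999 -0.0851  0.135 ]
[ 0.5868 -0.0371  0.135 ]
[ 0.5686 -0.0674  0.135 ]
```

{"api": "arm_command", "payload": {"deltas": [[0.045,[0.002,0,-0.03],0],[0.045,[0.002,0,-0.06],0],[0.045,[0.002,0,-0.08],0],[0.045,[0.002,0,-0.09],0],[0.045,[0.002,0,-0.09],0],[0.045,[0.002,0,-0.09],0]], "grip_force": 80}}

```text
time: 11.3
position: [0.595, -0.0599, 0.1425]
ee_rot: [0.001, -0.134, 0.991, -0.0]
force: [0.8, 0.1, 0.8]
grip_width: 0.0448
finger_force: 0.0
```

{"api": "arm_command", "payload": {"deltas": [[0.025,[0,0,0],0],[0.01,[0,0,0],0],[0.005,[0,0,0],0],[0.005,[0,0,0],0],[0.005,[0,0,0],0],[0.005,[0,0,0],0]]}}

```text
time: 11.9
position: [0.5949, -0.0606, 0.1428]
ee_rot: [0.001, -0.134, 0.991, -0.0]
force: [-0.3, -2.5, 5.4]
grip_width: 0.0086
finger_force: 80.3
```

{"api": "arm_command", "payload": {"deltas": [[0.025,[0,0,0],0],[0.025,[-0.001,0,-0.003],0],[0.025,[-0.001,0,-0.004],0],[0.005,[-0.001,0,-0.004],0],[0.005,[-0.001,0,-0.004],0],[0.005,[-0.001,0,-0.004],0],[0.005,[-0.001,0,-0.004],0]], "grip_force": 80}}

```text
time: 12.6
position: [0.5929, -0.061, 0.1368]
ee_rot: [-0.001, -0.133, 0.991, -0.0]
force: [1.7, -5.4, -1.8]
grip_width: 0.0093
finger_force: 79.6
```

```bash
python3 - <<'E'
from h import *
import cv2
s=r.read_state(); print(s['position'],s['force'],s['ft_torque'],s['grip_width'])
im=r.get_image('wrist'); cv2.imwrite('pics/w4.png',cv2.resize(im[130:380,160:440,::-1],None,fx=2,fy=2))
E
```

```text
[ 0.5928787  -0.06096072  0.13681141] [ 1.66234819 -5.39103592 -1.81356558] [-1.41047044 -0.30353173 -0.18206395] 0.009308787067403554
```

View pics/w4.png

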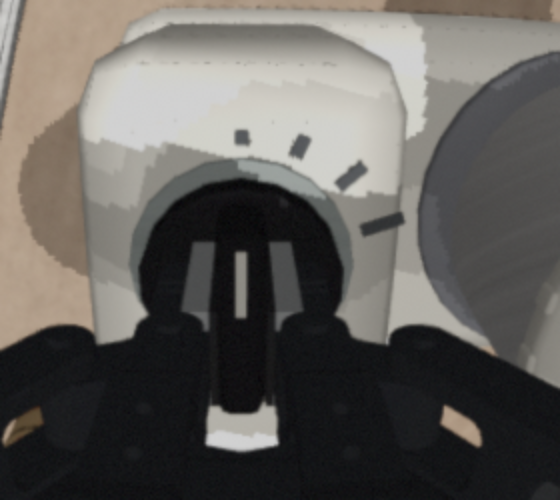

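The bar sits cleanly between both pads, with the white pointer line at the centre, at crop (240,285). Now the dial turn.

{"api": "arm_command", "payload": {"deltas": [[0.005,[0,0,0],-0.13],[0.005,[0,0,0],-0.26],[0.005,[0,0,0],-0.39],[0.005,[0,0,0],-0.52],[0.005,[0,0,0],-0.65],[0.005,[0,0,0],-0.78],[0.005,[0,0,0],-0.91],[0.005,[0,0,0],-1.04]]}}

```text
time: 13.45
position: [0.5939, -0.0577, 0.1368]
ee_rot: [0.0, 0.379, 0.926, 0.002]
force: [2.0, 6.2, -2.6]
grip_width: 0.0091
finger_force: 79.6
```

{"api": "arm_command", "payload": {"deltas": [[0.005,[0,0,0],-0.1],[0.005,[0,0,0],-0.2],[0.005,[0,0,0],-0.26],[0.005,[0,0,0],-0.26],[0.005,[0,0,0],-0.26]]}}

```text
time: 13.95
position: [0.5947, -0.0572, 0.1368]
ee_rot: [0.001, 0.493, 0.87, 0.003]
force: [3.3, 7.1, -3.5]
grip_width: 0.0094
finger_force: 79.5
```

```bash
python3 - <<'E'
from h import *
import cv2
s=r.read_state(); print(s['position'],s['force'],s['ft_torque'],s['grip_width'],s['time'])
R=lambda q:Ro.from_quat(np.roll(q,-1))
print('turn',(R(s['ee_rot'])*R([-.001,-.133,.991,0]).inv()).as_rotvec())
im=r.get_image('wrist'); cv2.imwrite('pics/w5.png',cv2.resize(im[130:380,160:440,::-1],None,fx=2,fy=2))
E
```

```text
[ 0.59467694 -0.057167    0.13683722] [ 3.34871747  7.09553628 -3.45093267] [ 1.97327684 -0.79891142  0.10104764] 0.009402511197938999 13.95
turn [ 0.00495568 -0.00256271 -1.29773615]
```

View pics/w5.png

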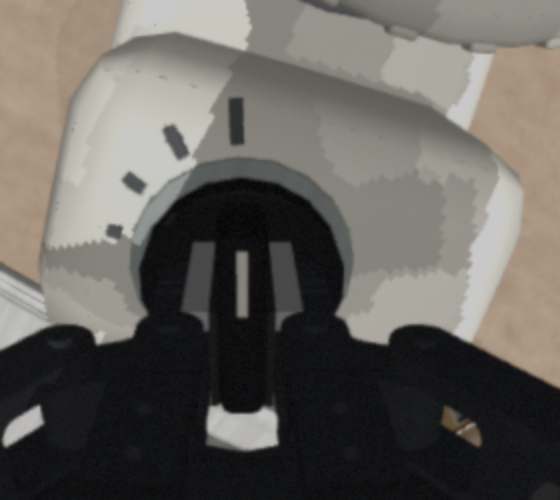

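The pointer lines up with the third, longest mark: crop (241,285) against (236,120). The measured turn is 1.30 rad and the spring torque on the wrist is about 0.1 N m, so the grip is holding the dial at the third click. I'm handing in.

```bash
python3 -c "
from cell import r
print(r.close_job())"
```

```text
the job is handed in; nothing more can be done
None
```

The job is handed in, with no verdict shown: I turned the crank clockwise about 2 turns plus 10–20° with the dial at off, and the gripper now holds the dial at about 1.30 rad, at the third click; my path stayed clear of the jar, cup and jug.

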